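Load a slide carrier under the stage's spring clip

TASK

Load the blue slide carrier into the slide stage without picking it up: press the clip's red press plate down with one fingertip and keep it down, so that the jaw stands open, while the other fingertip pushes the carrier by its upright tab along the guides, under the jaw and fully home against the black end stop. Then let the clip go so that its jaw closes on the carrier. Never lift or tip the carrier, and leave the other things where they are.

Things in the scene. Friction and masses are not known exactly. Their poses are not given: they have to be found in the camera images.
- stage: Aluminium slide stage fixed to the table, plate 260 x 150 x 12 mm, placed and turned (within 0.45 rad) anew each time. Origin: centre of its underside; x = loading direction, y left, z up. On top a channel along x, centred at y = -30 mm, between dark rails (8 mm high, 6 wide, inner faces y = -57 and -3); black end stop at its +x end; red spring clip to its left.
- stop (a point): Foot of the black end stop's face, mid-channel: x = 100, y = -30, z = 12 mm in the stage frame. The stop rises 16 mm above the plate.
- carrier: Blue slide carrier, loose, about 80 g, in the channel, its x along the stage's x. Tray 84 (x) x 50 (y) x 6 mm thick with a glass slide; upright tab at its rear (-x) end 6 mm thick, 46 mm wide, top 34 mm above the underside. Origin: centre of the underside; starts at stage x = -37 to -3 mm (clear of the jaw); fully home it is at x = 58, y = -30, z = 12 mm in the stage frame.
- push_tab (a point): Middle of the rear face of the blue carrier's tab (the face to push, towards the stop): 42 mm behind the carrier's origin, 17 mm above its underside.
- clip (a joint): Spring clip, a red seesaw hinged along the stage's x at stage y = 12, z = 28 mm. In rad: 0 = shut (jaw 2 mm above the plate, blocks the carrier); grows as the press plate goes down and the jaw rises; stop at 0.36. Above 0.20 the carrier passes freely; about 0.14 when the jaw rests on it. It springs shut; 23 mm from the hinge it takes about 2 N to start, 5 N at the stop.
- press_plate (a point): Centre of the top of the clip's long red press plate, at stage x = -44, y = 35 mm when shut. The plate is 136 mm long (stage x -112 to 24), 38 mm wide (y 14 to 52), 4 mm thick, flat; its top is 34 mm above the table when shut; this point (23 mm from the hinge) is about 26 mm above it when fully pressed. A fingertip can slide along it while pressing.
- jaw (a point): Middle of the underside of the clip's red jaw, 16 (x) x 13 mm (y), on an arm over the channel: x = 60, y = -20.5, z = 14 mm in the stage frame when shut. The arm's top is 34 mm above the table when shut, at most 52 mm when open.
- spare: Bystander: a green carrier of the same shape as the blue one, loose on the table left of the stage; not to be loaded. Origin: centre of its underside.
- vial: Bystander: small white vial, 22 mm diameter, 46 mm tall, loose, standing on the stage plate's far left corner (about x = 108, y = 55 mm in the stage frame). Origin: centre of its underside.
- cup: Bystander: white specimen jar with an orange cap, 60 mm diameter, 62 mm tall, loose. Origin: centre of its underside.
- dropper: Bystander: amber dropper bottle with a red cap, 36 mm diameter, 85 mm tall, loose. Origin: centre of its underside.
- slipbox: Bystander: yellow box 50 x 35 x 30 mm, loose. Origin: centre of its underside.
- filmbox: Bystander: cardboard box 70 x 50 x 45 mm, loose, right of the stage. Origin: centre of its underside.
Things that resemble listed ones, but are neither listed nor needed, are in the scene too. Of the things like the carrier, leave any that is pink; of the rest the smaller one is meant.

How it is judged:
On the way, in this order (a step that is already met when the one before it is completed fails the run):
1. a fingertip holds the press plate down, the jaw open, with the carrier still outside the jaw (value of joint clip above 0.2 rad and contact force between the fingers and clip above 0.3 N and x of carrier in the frame of stage below 0.022 m), for 0.2 s.
2. the carrier reaches its place under the jaw while the press plate is still held down by a finger (value of joint clip above 0.18 rad and contact force between the fingers and clip above 0.3 N and x of carrier in the frame of stage above 0.05 m), for 0.1 s.
At the end, for the whole second after the job is handed in: The blue carrier lies flat in the channel, fully home (within 3.5 mm of touching the end stop), at rest, and the released clip's jaw presses on it (over 0.4 N, clip joint between 0.08 and 0.2 rad) (x of carrier in the frame of stage between 0.0545 and 0.061 m and y of carrier in the frame of stage between -0.034 and -0.026 m and height (world z) of carrier between 0.009 and 0.015 m and angle between the x axis of carrier and the x axis of stage, either way round below 0.08 rad and angle between carrier's own z axis and vertical below 0.08 rad and contact force between clip and carrier above 0.4 N and value of joint clip between 0.08 and 0.2 rad and linear speed of carrier below 0.01 m/s).
It fails at once if the carrier is lifted or tipped (its origin more than 8 mm above the plate, or tilted over 0.2 rad) (height (world z) of carrier above 0.02 m or angle between carrier's own z axis and vertical above 0.2 rad).
It fails at once if another thing is moved by more than 20 mm (distance of any of spare, vial, cup, dropper, slipbox, filmbox from where it was at the start of the episode above 0.02 m).
It also fails if it takes over 51 s, if anything falls off the work surface, if the arm or the gripper's body presses on something with over 40 N, if the wrist force passes 120 N, or if a joint passes its speed limit or range.

ROBOT

A 6-joint arm with a two-finger parallel gripper is mounted at the origin on the work surface. World frame = base frame: x ahead of the robot, y to its left, z up, the work surface at z = 0. Lengths are in m, angles in rad, forces in N, time in s.
With the tool pointing down it reaches from about 0.325 to 0.775 m from the base axis. Payload 5.5 kg.
Tool frame: the origin (TCP) lies at the very end of the fingers, on their centre line; the grasp point (between the pads) lies 19 mm behind it; z points along the fingers, y is the direction in which the jaws open and shut (so a half turn about z gives the same grasp; the last joint's range is limited). The gripper opens to 85 mm and grips with 20 to 120 N. Pads are 22 mm wide; open, the fingers measure 114 mm over their backs; the gripper's body (76 mm by 85 mm) begins 54 mm behind the grasp point. The pads swing forward as they close: fully open they stand 13 mm farther back than shut.
Start: joints at [1.178, 0.091, 1.231, -0, 1.82, -0.057], TCP at [0.198, 0.567, 0.231] pointing down, gripper open.
Joint ranges: [-2.87, 2.87], [-0.86, 2.18], [0.17, 2.46], [-1.51, 4.65], [0.06, 2.69], [-2.65, 2.65]. Speed limits (rad/s): [2.57, 2.57, 3.01, 3.14, 3.14, 3.14].

INTERFACE

Orientations are given as [roll, pitch, yaw] about the fixed x, y, z axes, in that order (R = Rz(yaw) Ry(pitch) Rx(roll)).
In Python, from station import * gives the robot as it stands.
- The arm moves only by the tool servo_tool, never from a script. Its argument "deltas" is a list of rows, each an object of numbers: "x", "y", "z": the shift along the tool's x, y, z in units of 60 mm (1.0 is 60 mm); "ax", "ay", "az": the turn, a rotation vector about the tool's x, y, z in units of 6 degrees (1.0 is 6 degrees). In form: [{"x": .., "y": .., "z": .., "ax": .., "ay": .., "az": ..}, ...]. A call has 1 to 10 rows; each row is the pose to reach, as a shift and turn from the pose commanded when the call began, along the tool's axes at that moment; what a row does not reach only later rows make up. A row lasts 1/8 s, in which the tool goes at most 62.5 mm and 10.7 degrees, less where a joint would pass 70% of its speed; a pose out of reach is approached as far as the arm can. A call with a gripper value outside its range is refused whole. "hand" is the closure in counts, from 0 (fully open) to 255 (shut), set as the call begins (left out, the last holds). The fingers move at their own pace and stop on an object; the grip force is fixed at half the most. Time passes only in rows, so rows that repeat a pose let the fingers close. It gives the time, the measured TCP pose, the force and the opening at its end, in the units of the state.
- observe(): the state, without advancing time (a new reading comes with each control period).
- get_image(name): name is "scene" or "top" or "wrist"; returns the picture (384x512x3 uint8, blue, green, red); there is no depth.
- camera_info(name): a dict with "intrinsics" (3x3 intrinsics, pixels), "world_from_camera" (4x4, takes a point from camera to world coordinates). Camera axes: x right, y down, z forward; pixel columns grow to the right and rows downward; lengths in m; the calibration is good to about 2 mm. A picture is of the moment at which its call begins: read the wrist's pose just before it. camera_info takes no time and is no camera call; for the wrist camera it gives the pose at the moment of the call.
- hand_in(): hands the job in, once; it reports no verdict.
The state is a dict: "time": time; "qpos": joint angles; "joint_vel": joint speeds; "effort": joint torques, N m; "position": TCP position; "tcp_rot": TCP orientation; "wrist_force": force on the tool from outside, world axes, zero at the start; "torque": the same for the moment, N m; "opening": opening from 0.0 (shut) to 1.0 (fully open).
Only numpy, scipy, OpenCV 4.12 (cv2) and the standard library are available. Lean on these libraries where they do the work, as an engineer would, in place of code of your own. Each camera call takes 0.05 s, during which the arm holds its last target. There are 200 camera calls.

## Working session

There is one attempt and no reset: what is moved stays moved. The work goes in short steps, Python scripts to look and compute and a tool call to move; the robot and the scene stay as the last step left them, time stands still between calls to the robot, and variables do not carry over. Pictures are saved under pics/ and viewed, about 8 in all and at most 12, crops included, and the job is handed in when it is done.

Besides the shell and the picture viewer there is one more tool, called after "Emit:" as name([rows], argument=value, ...), one row to a line, values as JSON. servo_tool: Moves the arm, as the interface text tells. Its arguments: {"type":"object","properties":{"deltas":{"type":"array"},"hand":{"type":"number"}},"required":["deltas"]}

```bash
mkdir -p pics
python3 - <<'E'
from station import *
import cv2
s=observe();print(s)
for n in("scene","top"):
    im=get_image(n);cv2.imwrite(f"pics/{n}0.png",im);c=camera_info(n);print(n,c)
E
```

```text
{'time': 0.0, 'qpos': array([ 1.17828705e+00,  9.18405221e-02,  1.23192877e+00, -2.83750276e-05,
        1.81978656e+00, -5.66958698e-02]), 'joint_vel': array([-7.16767818e-04,  2.15457071e-04,  1.04837030e-03,  9.85244857e-04,
        7.29857878e-04, -6.68158645e-05]), 'effort': array([ 6.12565350e-05, -4.58714104e+01, -4.18039119e+01,  2.83926619e-05,
        1.14013118e-02,  3.72322904e-05]), 'position': array([0.19761832, 0.5662116 , 0.23013763]), 'tcp_rot': array([-3.13963105e+00, -8.37760031e-05,  2.80577220e+00]), 'wrist_force': array([-0.30228423, -0.496203  ,  0.28662229]), 'torque': array([ 0.08951854, -0.0310735 ,  0.02849514]), 'opening': 1.0006082004405519}
scene {'intrinsics': array([[494.45854341,   0.        , 260.08608668],
       [  0.        , 494.45854341, 197.39974742],
       [  0.        ,   0.        ,   1.        ]]), 'world_from_camera': array([[-0.09745224,  0.54219767, -0.83458058,  1.38429863],
       [ 0.99520131,  0.04567551, -0.08653382,  0.10968802],
       [-0.00879854, -0.8390086 , -0.54404701,  0.60766883],
       [ 0.        ,  0.        ,  0.        ,  1.        ]])}
top {'intrinsics': array([[381.55797921,   0.        , 252.28963885],
       [  0.        , 381.55797921, 193.05251572],
       [  0.        ,   0.        ,   1.        ]]), 'world_from_camera': array([[ 0.00880746, -0.98486038,  0.17312558,  0.46347802],
       [-0.99921451, -0.00197845,  0.03957849,  0.01434876],
       [-0.03863676, -0.17333818, -0.9841042 ,  0.76626132],
       [ 0.        ,  0.        ,  0.        ,  1.        ]])}
```

View pics/top0.png

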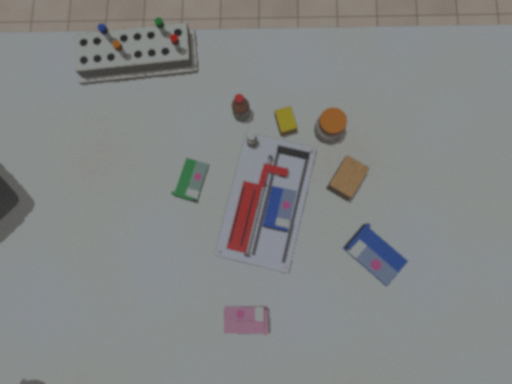

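View pics/scene0.png

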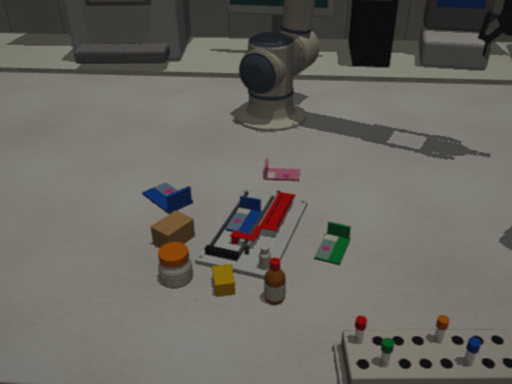

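The meant carrier is the blue one in the channel at top (280,208). The blue one at (376,256) is larger and off the stage, the pink one is at (247,320), and the green spare is at (190,180). I'll measure with masks and confirm in a crop.

```bash
cat > h.py <<'E'
import numpy as np,cv2
from station import *
def ray(c,px,z):
    K=c["intrinsics"];T=c["world_from_camera"]
    px=np.atleast_2d(np.float64(px));d=np.c_[px,np.ones(len(px))]@np.linalg.inv(K).T@T[:3,:3].T
    return T[:3,3]+d*((z-T[2,3])/d[:,2])[:,None]
def masks(im):
    h=cv2.cvtColor(im,cv2.COLOR_BGR2HSV)
    H,S,V=cv2.split(h)
    red=((H<6)|(H>174))&(S>150)&(V>70)
    blue=(H>105)&(H<128)&(S>130)&(V>50)
    return {"red":red.astype(np.uint8)*255,"blue":blue.astype(np.uint8)*255}
def blobs(m,amin=40):
    cs,_=cv2.findContours(m,cv2.RETR_EXTERNAL,cv2.CHAIN_APPROX_NONE)
    return [c[:,0] for c in cs if cv2.contourArea(c)>amin]
def rect(P): # world xy pts -> centre, long-axis len, wid, angle (long axis, toward +x)
    (c,s,a)=cv2.minAreaRect(np.float32(P[:,:2]*1000))
    b=cv2.boxPoints((c,s,a));e=b[1]-b[0],b[2]-b[1]
    l=max(e,key=np.linalg.norm); l=l if l[0]>0 else -l
    return np.round(c,1),np.round(sorted(s),1),round(float(np.arctan2(l[1],l[0])),3)
E
python3 - <<'E'
from h import *
im=cv2.imread("pics/top0.png");c=camera_info("top");m=masks(im)
for k,z in(("red",.034),("blue",.018)):
    for b in blobs(m[k]): print(k,b.mean(0),len(b),rect(ray(c,b,z)))
h=cv2.cvtColor(im,cv2.COLOR_BGR2HSV)
cr=cv2.resize(im[120:285,205:415],None,fx=3.6,fy=3.6,interpolation=cv2.INTER_CUBIC)
cv2.imwrite("pics/crop1.png",cr)
E
```

```text
red [253.33476395 201.78111588] 233 (array([571.1,  46.5]), array([ 60.1, 182.1]), -0.499)
blue [375.77952756 246.07086614] 127 (array([ 481.2, -196.9]), array([55.6, 99.9]), 0.846)
blue [273.90265487 211.24778761] 113 (array([565.1,  -6.5]), array([42.5, 77.8]), -0.193)
```

View pics/crop1.png

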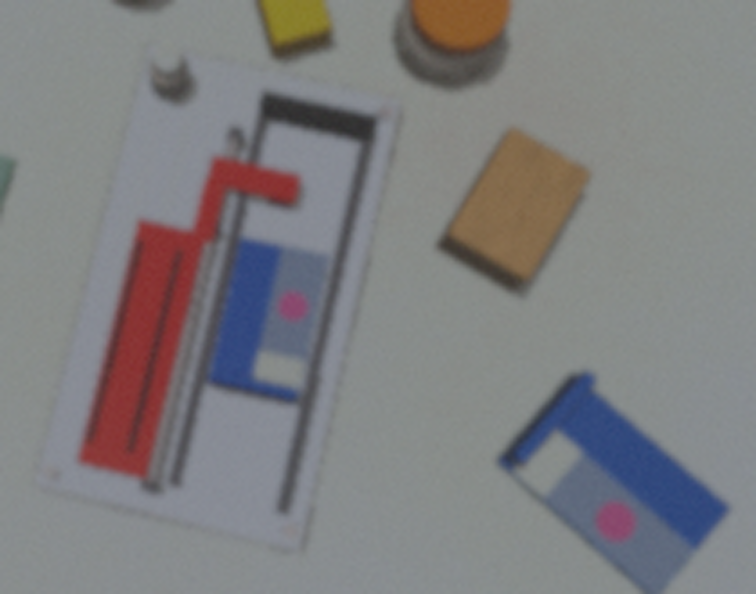

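The crop confirms it: the blue carrier in the channel is the smaller blue one, with its tab at crop (250,392). The off-stage blue one at (615,490) is larger. I'll fit the stage pose from corner points.

Run:
```python
from h import *
c=camera_info("top")
f=lambda p:np.float64(p)/3.6+[205,120]-.36
S=[];W=[]
for z,pts in((.012,[((400,100),(130,-75)),((302,548),(-130,-75)),((40,488),(-130,75))]),
 (.034,[((140,222),(24,52)),((80,462),(-112,52)),((150,475),(-112,14))]),
 (.028,[((264,94),(112,-3)),((377,118),(112,-57))][:0])):
    for p,s in pts: W.append(ray(c,f(p),z)[0,:2]*1000);S.append(s)
S=np.float64(S);W=np.array(W)
a,b=S-S.mean(0),W-W.mean(0);U,_,V=np.linalg.svd(a.T@b);R=(U@V).T
t=W.mean(0)-R@S.mean(0);print("origin",t,"yaw",np.arctan2(R[1,0],R[0,0]));print((W-(S@R.T+t)).round(1))
tab=ray(c,f([(208,384),(298,400)]),.046)[:,:2]*1000
print("tab top rear?",(tab-t)@R)
fr=ray(c,f([(242,238)]),.018)[:,:2]*1000
print("front",(fr-t)@R)
np.save("stage.npy",np.r_[t,np.arctan2(R[1,0],R[0,0])])
g=R@[-75,3]+t;print("above goal",g)
```

```text
origin [583.08383713  16.19961697] yaw -0.22062757259630128
[[-2.6  1.5]
 [ 1.9  1.8]
 [-0.3 -2.6]
 [-2.2 -0.5]
 [ 0.7 -0.1]
 [ 2.5 -0.2]]
tab top rear? [[-56.83331539  -5.13613471]
 [-54.44904532 -52.75760329]]
front [[28.59405494 -4.56631907]]
above goal [510.55834054  35.54004987]
```

```bash
cat >> h.py <<'E'
from scipy.spatial.transform import Rotation as Ro
def go(sx,sy,z): # stage mm, z mm -> tool deltas in units
    t=np.load("stage.npy");s=observe();R=Ro.from_euler("xyz",s["tcp_rot"])
    a=t[2];p=np.array([t[0]+np.cos(a)*sx-np.sin(a)*sy,t[1]+np.sin(a)*sx+np.cos(a)*sy,z])/1000
    Rg=Ro.from_euler("xyz",[np.pi,0,np.pi+a])
    d=R.inv().apply(p-s["position"])/.06; w=(R.inv()*Rg).as_rotvec(degrees=True)/6
    print("units",d.round(3),"turn",w.round(3),"t",round(s["time"],2),"F",s["wrist_force"].round(2),"op",round(s["opening"],3))
    q=s["position"]*1000-[*t[:2],0]
    print("TCP in stage",[round(v,1) for v in(np.cos(a)*q[0]+np.sin(a)*q[1],-np.sin(a)*q[0]+np.cos(a)*q[1],q[2])])
E
python3 -c "
from h import *
go(-80,2.5,130)"
```

```text
units [-7.757 -6.647  1.682] turn [-0.018 -0.002 -1.1  ] t 0.1 F [0.16 0.97 0.24] op 1.0
TCP in stage [np.float64(-496.5), np.float64(452.4), np.float64(230.2)]
```

Emit:
servo_tool([
  {"x": -0.4, "y": -0.35},
  {"x": -1.1, "y": -0.95},
  {"x": -1.8, "y": -1.55, "az": -0.3},
  {"x": -2.5, "y": -2.15, "az": -0.6},
  {"x": -3.2, "y": -2.75, "az": -0.9},
  {"x": -3.9, "y": -3.35, "az": -1.1},
  {"x": -4.6, "y": -3.95, "az": -1.1},
  {"x": -5.3, "y": -4.55, "az": -1.1},
  {"x": -5.8, "y": -5.0, "az": -1.1},
  {"x": -6.0, "y": -5.15, "az": -1.1},
], hand=105)

```text
invalid input at $.deltas[0]: expected keys x, y, z, ax, ay, az
```

```bash
python3 -c "
from h import *
go(-80,2.5,130)"
```

```text
units [-7.757 -6.647  1.682] turn [-0.018 -0.002 -1.1  ] t 0.1 F [0.16 0.97 0.24] op 1.0
TCP in stage [np.float64(-496.5), np.float64(452.4), np.float64(230.2)]
```

Emit:
servo_tool([
  {"x": -0.4, "y": -0.35, "z": 0, "ax": 0, "ay": 0, "az": 0},
  {"x": -1.1, "y": -0.95, "z": 0, "ax": 0, "ay": 0, "az": 0},
  {"x": -1.8, "y": -1.55, "z": 0, "ax": 0, "ay": 0, "az": -0.3},
  {"x": -2.5, "y": -2.15, "z": 0, "ax": 0, "ay": 0, "az": -0.6},
  {"x": -3.2, "y": -2.75, "z": 0, "ax": 0, "ay": 0, "az": -0.9},
  {"x": -3.9, "y": -3.35, "z": 0, "ax": 0, "ay": 0, "az": -1.1},
  {"x": -4.6, "y": -3.95, "z": 0, "ax": 0, "ay": 0, "az": -1.1},
  {"x": -5.3, "y": -4.55, "z": 0, "ax": 0, "ay": 0, "az": -1.1},
  {"x": -5.8, "y": -5.0, "z": 0, "ax": 0, "ay": 0, "az": -1.1},
  {"x": -6.0, "y": -5.15, "z": 0, "ax": 0, "ay": 0, "az": -1.1},
], hand=105)

```text
time: 1.35
position: [0.4364, 0.1544, 0.2308]
tcp_rot: [-3.141, -0.001, 2.918]
wrist_force: [-0.6, 0.1, -0.7]
opening: 0.59
```

```bash
python3 -c "
from h import *
go(-80,2.5,130)"
```

```text
units [-1.563 -1.665  1.68 ] turn [-0.005 -0.006 -0.028] t 1.35 F [-0.63  0.1  -0.69] op 0.59
TCP in stage [np.float64(-173.4), np.float64(102.7), np.float64(230.8)]
```

Emit:
servo_tool([
  {"x": -0.4, "y": -0.4, "z": 0.3, "ax": 0, "ay": 0, "az": 0},
  {"x": -0.9, "y": -0.95, "z": 0.9, "ax": 0, "ay": 0, "az": 0},
  {"x": -1.4, "y": -1.5, "z": 1.4, "ax": 0, "ay": 0, "az": 0},
  {"x": -1.56, "y": -1.67, "z": 1.68, "ax": 0, "ay": 0, "az": -0.03},
  {"x": -1.56, "y": -1.67, "z": 1.68, "ax": 0, "ay": 0, "az": -0.03},
  {"x": -1.56, "y": -1.67, "z": 1.68, "ax": 0, "ay": 0, "az": -0.03},
])

```text
time: 2.1
position: [0.5054, 0.0392, 0.1318]
tcp_rot: [3.141, 0.001, 2.925]
wrist_force: [-0.3, 0.1, -0.3]
opening: 0.589
```

Run:
```python
from h import *
go(-80,2.5,130)
c=camera_info("wrist");im=get_image("wrist");cv2.imwrite("pics/w1.png",im);np.save("w1.npy",c,allow_pickle=True);print(c)
```

```text
units [-0.014 -0.049  0.03 ] turn [0.01  0.013 0.043] t 2.1 F [-0.26  0.06 -0.26] op 0.589
TCP in stage [np.float64(-80.9), np.float64(5.4), np.float64(131.8)]
{'intrinsics': array([[307.41533433,   0.        , 259.25917611],
       [  0.        , 307.41533433, 194.98552491],
       [  0.        ,   0.        ,   1.        ]]), 'world_from_camera': array([[ 2.13394219e-01,  9.23194428e-01,  3.19648174e-01,
         4.23704933e-01],
       [ 9.76966069e-01, -2.01801564e-01, -6.93788782e-02,
         5.71468009e-02],
       [ 4.55307668e-04,  3.27090472e-01, -9.44992918e-01,
         2.74300616e-01],
       [ 0.00000000e+00,  0.00000000e+00,  0.00000000e+00,
         1.00000000e+00]])}
```

View pics/w1.png

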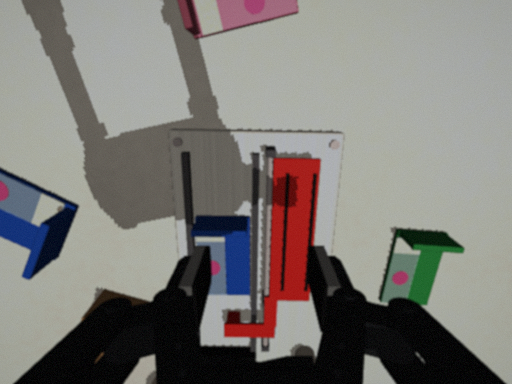

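Run:
```python
from h import *
c=np.load("w1.npy",allow_pickle=True).item();im=cv2.imread("pics/w1.png")
m=masks(im)
S=[];W=[]
for z,pts in((.012,[((171,130),(-130,-75)),((343,132),(-130,75))]),
 (.034,[((274,157),(-112,14)),((320,158),(-112,52)),((269,299),(24,14)),((309,300),(24,52))]),
 (.020,[((181,152),(None,-63)),((190,152),(None,-57))][:0])):
    for p,s in pts: W.append(ray(c,p,z)[0,:2]*1000);S.append(s)
S=np.float64(S);W=np.array(W)
a,b=S-S.mean(0),W-W.mean(0);U,_,V=np.linalg.svd(a.T@b);R=(U@V).T
t=W.mean(0)-R@S.mean(0);y=np.arctan2(R[1,0],R[0,0]);print("origin",t,"yaw",y);print((W-(S@R.T+t)).round(1))
P=lambda p,z:((ray(c,p,z)[:,:2]*1000-t)@R).round(1)
print("tab top rear",P([(193,216),(249,216)],.046),"tray front",P([(248,294)],.018),"jaw",P([(225,324),(225,336)],.034))
print("rails",P([(181,152),(190,152),(251,152),(259,152)],.02))
np.save("stage.npy",np.r_[t,y]);go(-80,2.5,130)
# fingers' tip location projected
s=observe();K=c["intrinsics"];T=np.linalg.inv(c["world_from_camera"])
Rt=Ro.from_euler("xyz",s["tcp_rot"])
for q in([0,0,0],[0,.0325,-.006],[0,-.0325,-.006]):
    v=T@np.r_[s["position"]+Rt.apply(q),1];print(q,(K@v[:3]/v[2])[:2])
```

```text
origin [582.08726699  18.06091106] yaw -0.23135739954975845
[[ 1.7  2.8]
 [-0.1 -2. ]
 [ 0.1  0.4]
 [-0.1 -1.1]
 [-1.   0.2]
 [-0.6 -0.3]]
tab top rear [[-65.4 -49.9]
 [-66.1  -4.8]] tray front [[29.8 -6.2]] jaw [[ 52.7 -27.8]
 [ 67.3 -28.1]]
rails [[-112.   -62.7]
 [-112.2  -55.2]
 [-113.    -4.2]
 [-113.1    2.4]]
units [ 0.01  -0.009  0.036] turn [0.01  0.02  0.149] t 2.15 F [-0.36 -0.03  0.49] op 0.591
TCP in stage [np.float64(-79.4), np.float64(3.0), np.float64(132.1)]
[0, 0, 0] [259.03531034 256.9973731 ]
[0, 0.0325, -0.006] [323.04777981 263.15622112]
[0, -0.0325, -0.006] [195.00092255 263.03252673]
```

Emit:
servo_tool([
  {"x": 0, "y": 0, "z": 0.4, "ax": 0, "ay": 0, "az": 0.15},
  {"x": 0, "y": 0, "z": 0.9, "ax": 0, "ay": 0, "az": 0.15},
  {"x": 0, "y": 0, "z": 1.35, "ax": 0, "ay": 0, "az": 0.15},
  {"x": 0, "y": 0, "z": 1.6, "ax": 0, "ay": 0, "az": 0.15},
  {"x": 0, "y": 0, "z": 1.6, "ax": 0, "ay": 0, "az": 0.15},
  {"x": 0, "y": 0, "z": 1.6, "ax": 0, "ay": 0, "az": 0.15},
])

```text
time: 2.9
position: [0.5061, 0.0381, 0.0361]
tcp_rot: [3.141, 0.002, 2.909]
wrist_force: [-0.7, -0.9, 0.9]
opening: 0.588
```

Run:
```python
from h import *
go(-80,2.5,28)
im=get_image("scene");c=cv2.resize(im[160:290,180:340],None,fx=5,fy=4.6,interpolation=cv2.INTER_CUBIC) 
cv2.imwrite("pics/s2.png",cv2.resize(im[165:280,190:340],None,fx=5,fy=5,interpolation=cv2.INTER_CUBIC))
```

```text
units [0.024 0.006 0.136] turn [ 0.006  0.023 -0.014] t 2.9 F [-0.73 -0.9   0.89] op 0.588
TCP in stage [np.float64(-78.6), np.float64(2.1), np.float64(36.1)]
```

View pics/s2.png

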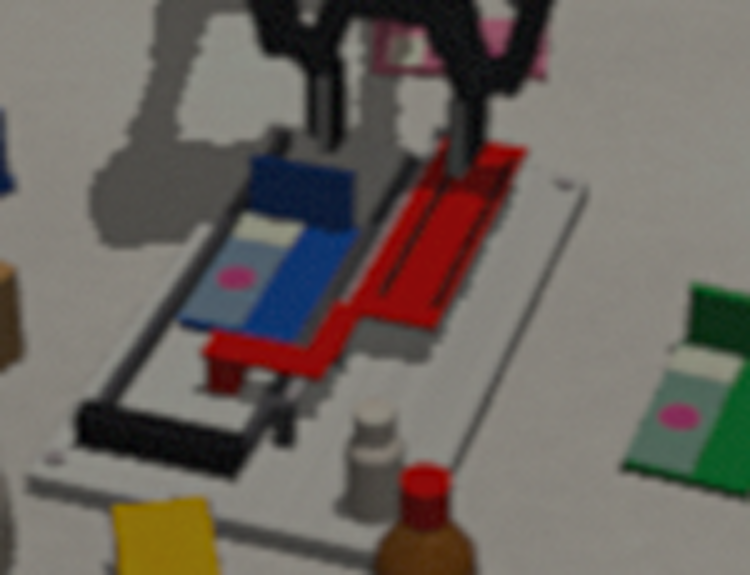

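Clip finger is over the red plate (455,170) and push finger is behind the tab (325,140). Pressing in small steps.

Emit:
servo_tool([
  {"x": 0, "y": 0, "z": 0.05, "ax": 0, "ay": 0, "az": 0},
  {"x": 0, "y": 0, "z": 0.1, "ax": 0, "ay": 0, "az": 0},
  {"x": 0, "y": 0, "z": 0.1, "ax": 0, "ay": 0, "az": 0},
])

```text
time: 3.32
position: [0.5059, 0.0382, 0.0293]
tcp_rot: [3.14, 0.002, 2.908]
wrist_force: [1.3, 2.1, 4.9]
opening: 0.589
```

Run:
```python
from h import *
go(-80,2.5,26)
F=[]
for i in range(6):
    im=get_image("scene");F.append(observe()["wrist_force"])
print(np.mean(F,0),np.std(F,0))
cv2.imwrite("pics/s3.png",im)
```

```text
units [0.02  0.006 0.054] turn [ 0.011  0.015 -0.017] t 3.33 F [1.25 2.06 4.91] op 0.589
TCP in stage [np.float64(-78.8), np.float64(2.1), np.float64(29.3)]
[1.53003725 2.70685926 4.7730141 ] [0.81673371 0.47166454 0.32469661]
```

Emit:
servo_tool([
  {"x": 0, "y": 0, "z": 0.05, "ax": 0, "ay": 0, "az": 0},
  {"x": 0, "y": 0, "z": 0.05, "ax": 0, "ay": 0, "az": 0},
])

```text
time: 3.88
position: [0.5059, 0.0386, 0.0261]
tcp_rot: [3.14, 0.002, 2.909]
wrist_force: [2.5, 4.9, 6.5]
opening: 0.587
```

Run:
```python
from h import *
go(-80,2.5,26)
F=[];X=[]
c=camera_info("scene")
for i in range(6):
    im=get_image("scene");s=observe();F.append(s["wrist_force"]);X.append(s["torque"])
print(np.mean(F,0),np.std(F,0),np.mean(X,0))
```

```text
units [ 0.019 -0.     0.002] turn [ 0.018  0.015 -0.015] t 3.88 F [2.46 4.94 6.48] op 0.587
TCP in stage [np.float64(-78.8), np.float64(2.5), np.float64(26.1)]
[1.81830475 4.53169671 6.47874153] [0.56170591 0.32916456 0.41729471] [ 0.87307803 -0.35379704 -0.00695998]
```

Run:
```python
from h import *
im=get_image("scene")
cv2.imwrite("pics/s4.png",cv2.resize(im[165:280,190:340],None,fx=5,fy=5,interpolation=cv2.INTER_CUBIC))
# predicted pixel of jaw-arm tip top edge (stage x=68,y=-27; top z rel hinge 6) vs theta
c=camera_info("scene");t=np.load("stage.npy");a=t[2];T=np.linalg.inv(c["world_from_camera"])
for th in(0,.14,.2,.3,.36):
    for Y,Z in((-27-12,6),(52-12,6)):
        y=12+Y*np.cos(th)+Z*np.sin(th);z=28+Z*np.cos(th)-Y*np.sin(th)
        x=68 if Y<0 else 24
        w=np.r_[t[0]+np.cos(a)*x-np.sin(a)*y,t[1]+np.sin(a)*x+np.cos(a)*y,z,1000]/1000
        v=c["intrinsics"]@(T@w)[:3];print(th,Y,((v[:2]/v[2]-[190,165])*5).round(0),round(z,1))
```

```text
0 -39 [205. 353.] 34.0
0 40 [437. 326.] 34.0
0.14 -39 [207. 342.] 39.4
0.14 40 [438. 338.] 28.4
0.2 -39 [209. 338.] 41.6
0.2 40 [438. 343.] 25.9
0.3 -39 [212. 331.] 45.3
0.3 40 [437. 351.] 21.9
0.36 -39 [215. 327.] 47.4
0.36 40 [436. 355.] 19.5
```

View pics/s4.png

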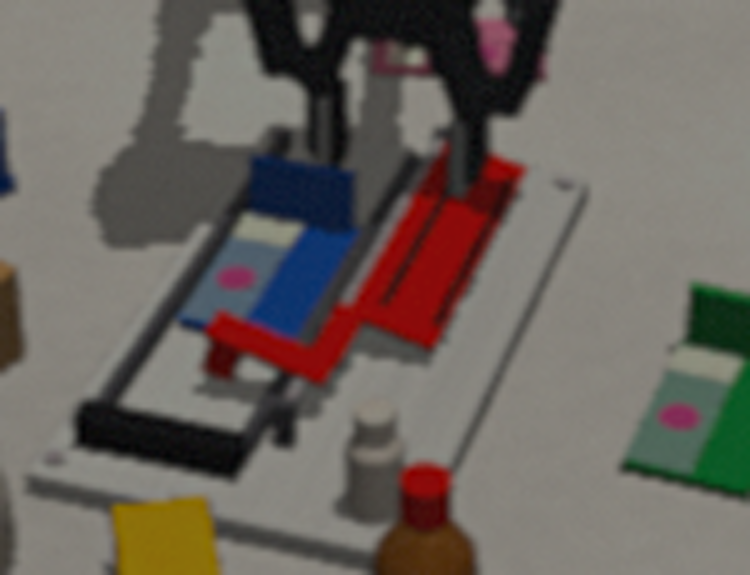

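Emit:
servo_tool([
  {"x": 0, "y": 0, "z": 0.02, "ax": 0, "ay": 0, "az": 0},
  {"x": 0, "y": 0, "z": 0.02, "ax": 0, "ay": 0, "az": 0},
  {"x": -0.05, "y": 0, "z": 0.02, "ax": 0, "ay": 0, "az": 0},
  {"x": -0.1, "y": 0, "z": 0.02, "ax": 0, "ay": 0, "az": 0},
  {"x": -0.15, "y": 0, "z": 0.02, "ax": 0, "ay": 0, "az": 0},
  {"x": -0.2, "y": 0, "z": 0.02, "ax": 0, "ay": 0, "az": 0},
  {"x": -0.25, "y": 0, "z": 0.02, "ax": 0, "ay": 0, "az": 0},
  {"x": -0.3, "y": 0, "z": 0.02, "ax": 0, "ay": 0, "az": 0},
  {"x": -0.35, "y": 0, "z": 0.02, "ax": 0, "ay": 0, "az": 0},
  {"x": -0.4, "y": 0, "z": 0.02, "ax": 0, "ay": 0, "az": 0},
])

```text
time: 5.48
position: [0.5273, 0.0333, 0.0246]
tcp_rot: [3.141, -0.003, 2.909]
wrist_force: [-5.8, 5.2, 10.3]
opening: 0.589
```

Run:
```python
from h import *
go(5,2.5,26)
im=get_image("scene")
cv2.imwrite("pics/s5.png",cv2.resize(im[165:280,190:340],None,fx=5,fy=5,interpolation=cv2.INTER_CUBIC))
```

```text
units [-1.03   0.004 -0.027] turn [ 0.01  -0.033 -0.009] t 5.47 F [-5.83  5.16 10.28] op 0.589
TCP in stage [np.float64(-56.8), np.float64(2.3), np.float64(24.6)]
```

View pics/s5.png

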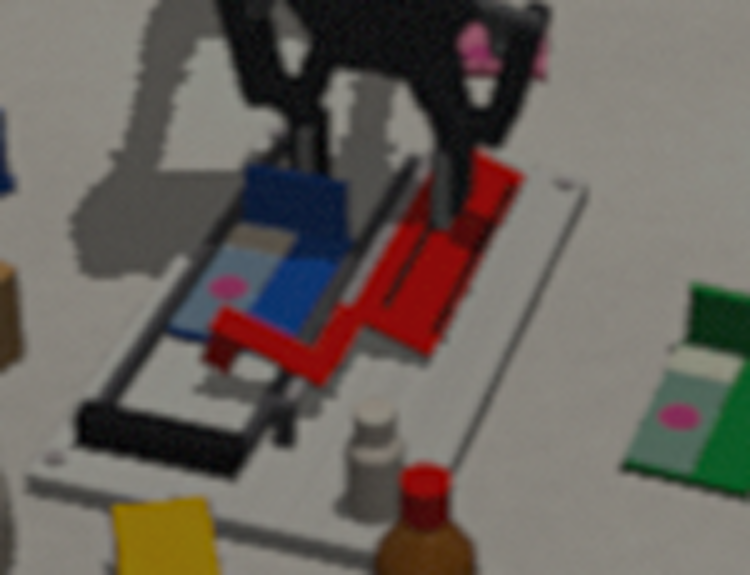

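The carrier has moved about 8 mm, the jaw is open wide, and the carrier's front edge is at (170,330). I'll continue with slightly less press.

Emit:
servo_tool([
  {"x": -0.05, "y": 0, "z": -0.01, "ax": 0, "ay": 0, "az": 0},
  {"x": -0.1, "y": 0, "z": -0.01, "ax": 0, "ay": 0, "az": 0},
  {"x": -0.16, "y": 0, "z": -0.01, "ax": 0, "ay": 0, "az": 0},
  {"x": -0.22, "y": 0, "z": -0.01, "ax": 0, "ay": 0, "az": 0},
  {"x": -0.28, "y": 0, "z": -0.01, "ax": 0, "ay": 0, "az": 0},
  {"x": -0.34, "y": 0, "z": -0.01, "ax": 0, "ay": 0, "az": 0},
  {"x": -0.4, "y": 0, "z": -0.01, "ax": 0, "ay": 0, "az": 0},
  {"x": -0.46, "y": 0, "z": -0.01, "ax": 0, "ay": 0, "az": 0},
  {"x": -0.52, "y": 0, "z": -0.01, "ax": 0, "ay": 0, "az": 0},
  {"x": -0.57, "y": 0, "z": -0.01, "ax": 0, "ay": 0, "az": 0},
])

```text
time: 6.78
position: [0.5606, 0.0252, 0.0249]
tcp_rot: [3.141, -0.004, 2.909]
wrist_force: [-4.7, 5.3, 8.0]
opening: 0.59
```

Run:
```python
from h import *
go(5,2.5,26)
im=get_image("scene")
cv2.imwrite("pics/s6.png",cv2.resize(im[165:280,190:340],None,fx=5,fy=5,interpolation=cv2.INTER_CUBIC))
```

```text
units [-0.46   0.008 -0.021] turn [ 0.005 -0.035 -0.011] t 6.78 F [-4.69  5.34  7.96] op 0.59
TCP in stage [np.float64(-22.6), np.float64(2.1), np.float64(24.9)]
```

View pics/s6.png

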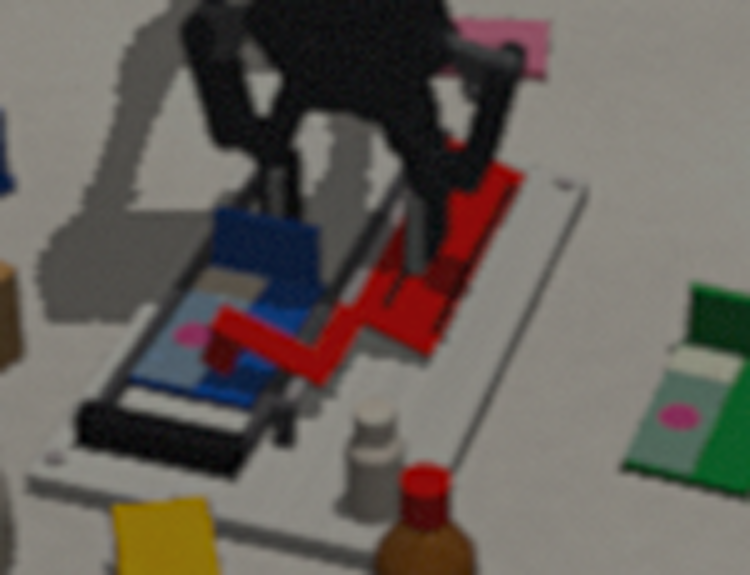

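The carrier is under the open jaw with its front at (190,395), and a gap to the stop remains. Pushing on more slowly near the end.

Emit:
servo_tool([
  {"x": -0.05, "y": 0, "z": 0, "ax": 0, "ay": 0, "az": 0},
  {"x": -0.1, "y": 0, "z": 0, "ax": 0, "ay": 0, "az": 0},
  {"x": -0.15, "y": 0, "z": 0, "ax": 0, "ay": 0, "az": 0},
  {"x": -0.2, "y": 0, "z": 0, "ax": 0, "ay": 0, "az": 0},
  {"x": -0.24, "y": 0, "z": 0, "ax": 0, "ay": 0, "az": 0},
  {"x": -0.28, "y": 0, "z": 0, "ax": 0, "ay": 0, "az": 0},
  {"x": -0.32, "y": 0, "z": 0, "ax": 0, "ay": 0, "az": 0},
  {"x": -0.34, "y": 0, "z": 0, "ax": 0, "ay": 0, "az": 0},
])

```text
time: 7.82
position: [0.5804, 0.0205, 0.0249]
tcp_rot: [3.141, -0.004, 2.909]
wrist_force: [-4.1, 3.6, 9.0]
opening: 0.586
```

Run:
```python
from h import *
go(5,2.5,26)
F=[]
for i in range(5):
    im=get_image("scene");F.append(observe()["wrist_force"])
print(np.mean(F,0))
cv2.imwrite("pics/s7.png",cv2.resize(im[215:275,190:290],None,fx=8,fy=8,interpolation=cv2.INTER_CUBIC))
```

```text
units [-0.12   0.008 -0.019] turn [ 0.005 -0.034 -0.01 ] t 7.83 F [-4.06  3.61  8.99] op 0.586
TCP in stage [np.float64(-2.2), np.float64(2.0), np.float64(24.9)]
[-4.68358705  4.83521585  7.83803666]
```

View pics/s7.png

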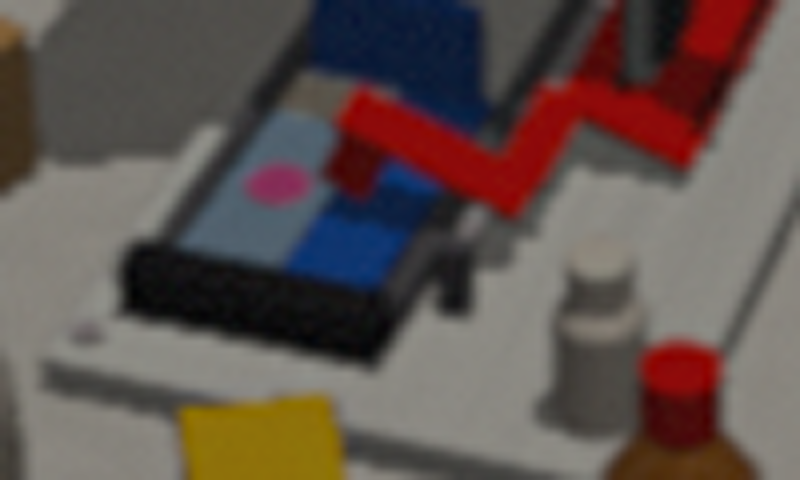

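Front edge is now hidden by the stop; no stop force yet. Creeping forward until it rises.

Emit:
servo_tool([
  {"x": -0.02, "y": 0, "z": 0, "ax": 0, "ay": 0, "az": 0},
  {"x": -0.04, "y": 0, "z": 0, "ax": 0, "ay": 0, "az": 0},
  {"x": -0.06, "y": 0, "z": 0, "ax": 0, "ay": 0, "az": 0},
  {"x": -0.06, "y": 0, "z": 0, "ax": 0, "ay": 0, "az": 0},
])

```text
time: 8.57
position: [0.584, 0.0197, 0.0249]
tcp_rot: [3.141, -0.003, 2.909]
wrist_force: [-4.8, 4.5, 7.0]
opening: 0.59
```

Emit:
servo_tool([
  {"x": -0.02, "y": 0, "z": 0, "ax": 0, "ay": 0, "az": 0},
  {"x": -0.03, "y": 0, "z": 0, "ax": 0, "ay": 0, "az": 0},
  {"x": -0.03, "y": 0, "z": 0, "ax": 0, "ay": 0, "az": 0},
])

```text
time: 8.95
position: [0.5855, 0.0193, 0.0249]
tcp_rot: [3.141, -0.004, 2.909]
wrist_force: [-5.0, 3.4, 7.8]
opening: 0.588
```

Emit:
servo_tool([
  {"x": -0.02, "y": 0, "z": 0, "ax": 0, "ay": 0, "az": 0},
  {"x": -0.03, "y": 0, "z": 0, "ax": 0, "ay": 0, "az": 0},
  {"x": -0.03, "y": 0, "z": 0, "ax": 0, "ay": 0, "az": 0},
])

```text
time: 9.32
position: [0.5869, 0.019, 0.0249]
tcp_rot: [3.141, -0.005, 2.909]
wrist_force: [-7.1, 5.0, 8.4]
opening: 0.588
```

Emit:
servo_tool([
  {"x": -0.02, "y": 0, "z": 0, "ax": 0, "ay": 0, "az": 0},
  {"x": -0.03, "y": 0, "z": 0, "ax": 0, "ay": 0, "az": 0},
  {"x": -0.03, "y": 0, "z": 0, "ax": 0, "ay": 0, "az": 0},
])

```text
time: 9.7
position: [0.5871, 0.0189, 0.0249]
tcp_rot: [3.142, -0.008, 2.909]
wrist_force: [-13.5, 6.1, 13.9]
opening: 0.587
```

Force rose sharply (-5 → -13.5 N) and motion stalled, so the carrier is home. I'll back off with the plate still pressed, then lift.

Emit:
servo_tool([
  {"x": 0.03, "y": 0, "z": 0, "ax": 0, "ay": 0, "az": 0},
  {"x": 0.08, "y": 0, "z": 0, "ax": 0, "ay": 0, "az": 0},
  {"x": 0.13, "y": 0, "z": 0, "ax": 0, "ay": 0, "az": 0},
  {"x": 0.15, "y": 0, "z": -0.02, "ax": 0, "ay": 0, "az": 0},
  {"x": 0.15, "y": 0, "z": -0.06, "ax": 0, "ay": 0, "az": 0},
  {"x": 0.15, "y": 0, "z": -0.12, "ax": 0, "ay": 0, "az": 0},
  {"x": 0.15, "y": 0, "z": -0.2, "ax": 0, "ay": 0, "az": 0},
  {"x": 0.15, "y": 0, "z": -0.5, "ax": 0, "ay": 0, "az": 0},
  {"x": 0.15, "y": 0, "z": -1.0, "ax": 0, "ay": 0, "az": 0},
  {"x": 0.15, "y": 0, "z": -1.6, "ax": 0, "ay": 0, "az": 0},
])

```text
time: 10.95
position: [0.5813, 0.0196, 0.1222]
tcp_rot: [-3.141, -0.001, 2.908]
wrist_force: [0.6, -1.1, 1.1]
opening: 0.59
```

Emit:
servo_tool([
  {"x": 0.3, "y": 0, "z": -0.2, "ax": 0, "ay": 0, "az": 0},
  {"x": 0.3, "y": 0, "z": -0.2, "ax": 0, "ay": 0, "az": 0},
  {"x": 0.3, "y": 0, "z": -0.2, "ax": 0, "ay": 0, "az": 0},
])

```text
time: 11.32
position: [0.5642, 0.0238, 0.1326]
tcp_rot: [-3.141, -0.0, 2.908]
wrist_force: [-0.0, -0.2, -0.7]
opening: 0.584
```

Run:
```python
from h import *
go(5,2.5,130)
a=get_image("scene");b=get_image("top")
f=lambda i:cv2.resize(i,(400,300),interpolation=cv2.INTER_CUBIC)
cv2.imwrite("pics/e.png",np.vstack([f(a[205:280,190:290]),f(b[125:275,200:400])]))
```

```text
units [-0.395  0.018  0.044] turn [-0.002 -0.002 -0.017] t 11.32 F [-0.04 -0.18 -0.74] op 0.584
TCP in stage [np.float64(-18.7), np.float64(1.5), np.float64(132.6)]
```

View pics/e.png

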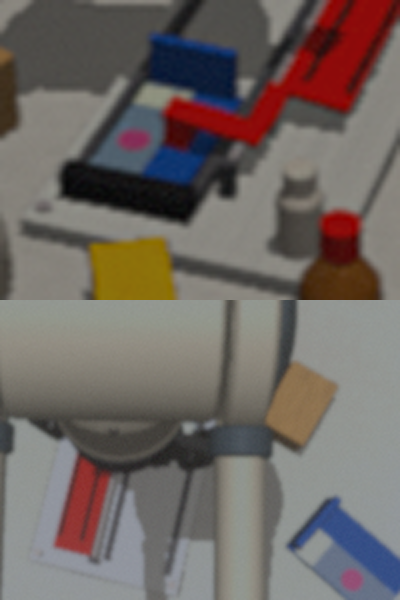

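Run:
```python
from h import *
c=camera_info("scene");t=np.load("stage.npy");a=t[2];R=np.array([[np.cos(a),-np.sin(a)],[np.sin(a),np.cos(a)]])
p=np.float64([(150,35),(237,50)])/4+[190,205]-.37
print("tab top edge, stage (rear expected 16):",((ray(c,p,.046)[:,:2]*1000-t[:2])@R).round(1))
print(hand_in())
```

```text
tab top edge, stage (rear expected 16): [[ 17.3 -54.9]
 [ 16.   -9.3]]
the job is handed in; nothing more can be done
None
```

The blue carrier is loaded and home against the end stop, the clip is released onto it, and the job is handed in at about 11.5 s. `hand_in()` reports no verdict.

**What I did:** With the gripper half open, the left fingertip pressed the red plate down. The right fingertip pushed the carrier by its tab, under the open jaw and up to the stop. I then backed off about 9 mm with the plate still pressed, and lifted so the jaw could close.

**Last checks:**
- **Home position:** at the stop the push force rose from about 5 to 13.5 N and the motion stalled. The finger position then gave a carrier x of about 58 mm.
- **Camera check:** after release, the top edge of the tab's rear face measured stage x = 16–17 mm, against 16 mm expected when home. The measured y was about 2 mm off centre (−54.9 to −9.3 mm, where −53 to −7 was expected), which is within the calibration error.
- **Final picture:** it shows the carrier flat and the jaw down on it. The vial, yellow box, dropper and cardboard box are in their places.

**Not measured directly:** the jaw's contact force and the clip angle after release, which I judged only from the picture. The arm hid the stage's far end in the final top view, and neither final crop showed the green spare.

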